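Clip the 14 mm cutting board onto the cooler

TASK

Three look-alike white cutting boards, 10, 14 and 18 mm thick, stand in the wooden rack in no particular order. Pinch them to find the 14 mm one and press that one, upright, gently and fully home into the sprung bracket on the cooler's side, keeping it against the bracket's steel back plate so that the yellow clip is not forced wider than the board needs. Push neither of the other boards into the bracket, do not press hard on the cooler or bracket, and do not disturb the cup and the silicone lid.

Things in the scene. Friction and masses are not known exactly. Their poses are not given: they have to be found in the camera images.
- rack: wooden board rack, 230 x 165 mm, 60 mm high; origin: centre of its underside on the table, z up. Three slots in a row along its x, 80 mm apart, a board in each, thickness along rack x, width along rack y. The boards: 140 mm wide, 130 mm high, 10, 14 or 18 mm thick, 135 to 210 g; which stands where changes from run to run.
- slot_near (a point): slot floor at rack x = -80 mm, under the middle of the board standing there, 12 mm above the table; axes as the rack's. The board's top is 130 mm above it. The outer 15 mm of each upright edge are thinned to 8 mm on every board and stand in 10 mm wide grooves 48 mm high (1 mm play either way); the middle 110 mm has the full thickness from top to bottom and is free of the rack.
- slot_mid (a point): the same for the middle slot (rack x = 0)
- slot_far (a point): the same for the slot at rack x = +80 mm
- cooler: fixed orange cooler with white clip-on lid, 335 x 235 mm, 175 mm high (210 with handle); origin: centre of its underside, z up. On its -y side a steel bracket for one board hangs on a rail that runs along cooler x; the bracket is 100 mm wide, its middle at cooler y = -205 mm. The board stands in it with thickness along cooler x, width along cooler y, on a floor 30 mm above the table.
- rail_mid (a point): fixed on the cooler: nominal bracket place, 30 mm above the table (level of the bracket floor), cooler x = 0, y = -205 mm; axes as the cooler's. A 14 mm board seated in a bracket at mid rail is centred over it. But the whole bracket sits up to 10 mm to either side of it along x, differently each run, stiffly (slides only above 80 N): feel or look for the back plate.
- plate_mid (a point): fixed on the cooler, 100 mm above the table: top edge of the back plate's face if the bracket were at mid rail (it is up to 10 mm off along x); axes as the cooler's. The plate is rigid upright steel, 6 mm thick, 90 mm wide, on the -x side of the board, its vertical face to +x, from the bracket floor to 100 mm above the table.
- clip (a joint): yellow clip, 60 mm wide, on the board's +x side, sprung towards the back plate: m pushed open. 0 at rest = 9 mm gap up to 60 mm above the table, flaring from there at 25 degrees from vertical to 19 mm at 82 mm. About 0.005 with the 14 mm board, at most 0.012. Yields at 3 N, then 0.5 N more per mm; pushing the board down takes roughly 5 to 15 N.
- plunger (a joint): small red plunger in the bracket's floor: m pushed down. 0 when up (5 mm proud of the floor), about 0.005 or a little more with a board fully home on the floor, where weight and clip keep it; a weak spring, under 1.5 N. The floor is a stiff rubber sill that gives about 1 mm per 6 N.
- cup: green enamel mug, 84 mm wide and 80 mm high, origin under its centre
- silicone_lid: tan silicone lid, a disc 130 mm wide and 8 mm thick with a small knob to 26 mm height, origin under its centre

How it is judged:
By the outcome, as a careful person would: the job done as asked, in the order asked, and still so for the second after the job is handed in, with the robot touching nothing.
It also fails if it takes over 72 s, if anything falls off the work surface, if the arm or the gripper's body presses on something with over 40 N, if the wrist force passes 120 N, or if a joint passes its speed limit or range.

ROBOT

A 6-joint arm with a two-finger parallel gripper is mounted at the origin on the work surface. World frame = base frame: x ahead of the robot, y to its left, z up, the work surface at z = 0. Lengths are in m, angles in rad, forces in N, time in s.
With the tool pointing down it reaches from about 0.35 to 0.975 m from the base axis. Payload 17.4 kg.
Tool frame: the origin (TCP) lies between the finger pads; the fingertips stand 25 mm ahead of it and the grasp point (between the pads) lies 6 mm ahead of it; z points along the fingers, y is the line along which they close (so a half turn about z gives the same grasp; the last joint's range is limited). The gripper opens to 85 mm and grips with 20 to 120 N. Pads are 22 mm wide; open, the fingers measure 114 mm over their backs; the gripper's body (76 mm by 85 mm) begins 54 mm behind the grasp point. The pads swing forward as they close: fully open they stand 13 mm farther back than shut.
Start: joints at [-1.155, 0.116, 1.442, -0, 1.584, -0.038], TCP at [0.296, -0.607, 0.256] pointing down, gripper open.
Joint ranges: [-2.83, 2.83], [-0.83, 2.19], [0.07, 2.5], [-1.14, 4.28], [0.01, 3], [-2.97, 2.97]. Speed limits (rad/s): [1.89, 1.89, 2.22, 3.14, 3.14, 3.14].

INTERFACE

Orientations are given as a unit quaternion [x, y, z, w].
In Python, from rig import manip gives the robot as it stands.
- The arm moves only by the tool step_arm, never from a script. Its argument "deltas" is text: rows parted by semicolons, each of 7 numbers parted by spaces: the finger opening in mm, from 0 to 85.4, then the shift along the world's x, y, z in mm, then the turn, a rotation vector about the world's x, y, z in rad. In form: claw tx ty tz wx wy wz; .... A call has 1 to 20 rows; each row is the pose to reach, as a shift and turn from the pose commanded when the call began; what a row does not reach only later rows make up. A row lasts 1/12 s, in which the tool goes at most 41.7 mm and 7.16 degrees, less where a joint would pass 70% of its speed; a pose out of reach is approached as far as the arm can. A call with a gripper value outside its range is refused whole. The fingers move at their own pace and stop on an object; "grip_force" is the grip in N (left out, the last holds). Time passes only in rows, so rows that repeat a pose let the fingers close. It gives the time, the measured TCP pose, the force and the opening at its end, in the units of the state.
- manip.sense(): the state, without advancing time (a new reading comes with each control period).
- manip.grab_frame(name): name is "side" or "top"; returns (picture, depth): 384x512x3 uint8, red, green, blue; 384x512 float32, m along the optical axis (not along the pixel's ray), 0 where there is no reading.
- manip.camera_info(name): a dict with "fx", "fy", "cx", "cy" (pixels), "R" (3x3) and "t" (3): a world point X has camera coordinates R X + t. Camera axes: x right, y down, z forward; pixel columns grow to the right and rows downward; lengths in m; the calibration is good to about 2 mm. A picture is of the moment at which its call begins. camera_info takes no time and is no camera call.
- manip.finish_job(): hands the job in, once; it reports no verdict.
Trained networks look in the newest picture that a camera, given by its name, has taken for a name from the list of things; names that differ only in an ending like _2 or _b are one class to them, and where a whole thing is asked for, a point or a joint stands for the part that bears it (a point fixed in the world has none). Each returns a list of dicts, best first, with "score" (0 to 1); they miss things now and then, are a little off and sometimes report something else, mostly with a low value. They report only what shows in the picture. A call takes as long as a camera call.
- manip.find_in(camera, query): "rect" ([left, top, right, bottom] as shares, 0 to 1, of the picture: columns of its width, rows of its height, round what is visible of it).
- manip.masks_of(camera, query): "region" (384x512 bool, what is visible of it) and "rect" ([left, top, right, bottom] as shares, 0 to 1, of the picture: columns of its width, rows of its height, round what is visible of it).
- manip.spot_point(camera, query): "location" ([column, row] as shares, 0 to 1, of the picture: columns of its width, rows of its height: a listed point, or the origin of a listed thing).
The state is a dict: "time": time; "joint_positions": joint angles; "joint_velocities": joint speeds; "effort": joint torques, N m; "ee_pos": TCP position; "eef_rot": TCP orientation; "ft_force": force on the tool from outside, world axes, zero at the start; "torque": the same for the moment, N m; "grip_width": opening from 0.0 (shut) to 1.0 (fully open).
Only numpy, scipy, OpenCV 4.12 (cv2) and the standard library are available. Lean on these libraries where they do the work, as an engineer would, in place of code of your own. Each camera call takes 0.05 s, during which the arm holds its last target. There are 200 camera calls.

## Working session

There is one attempt and no reset: what is moved stays moved. The work goes in short steps, Python scripts to look and compute and a tool call to move; the robot and the scene stay as the last step left them, time stands still between calls to the robot, and variables do not carry over. Pictures are saved under pics/ and viewed, on a budget of 10 in all, crops included, one or two more only if the job needs it, and the job is handed in when it is done.

Besides the shell and the picture viewer there is one more tool, called after "Call:" as name(argument=value, ...) on one line, values as JSON. step_arm: Moves the arm, as the interface text tells. Its arguments: {"type":"object","properties":{"deltas":{"type":"string"},"grip_force":{"type":"number"}},"required":["deltas"]}

```bash
mkdir -p pics; cat > h.py <<'E'
import numpy as np, cv2
from rig import manip
def cloud(name):
    im,d=manip.grab_frame(name); c=manip.camera_info(name)
    v,u=np.mgrid[:384,:512]; R=np.array(c["R"]);t=np.array(c["t"])
    P=np.stack([(u-c["cx"])/c["fx"]*d,(v-c["cy"])/c["fy"]*d,d],-1)
    W=(P-t)@R
    W[d==0]=np.nan
    return im,W
def px(name,X):
    c=manip.camera_info(name);p=np.array(c["R"])@np.array(X)+np.array(c["t"])
    return p[0]/p[2]*c["fx"]+c["cx"],p[1]/p[2]*c["fy"]+c["cy"]
E
python3 - <<'E'
from h import *
ims=[]
for n in("side","top"):
    im,W=cloud(n); np.save(n+".npy",W); cv2.imwrite(n+".png",im[:,:,::-1]); ims.append(im)
    for q in("slot_near","slot_mid","slot_far","rail_mid","plate_mid","cooler","rack","cup","silicone_lid"):
        r=manip.spot_point(n,q)
        for k in r[:1]:
            u,v=k["location"][0]*512,k["location"][1]*384
            print(n,q,round(k["score"],2),round(u),round(v),W[min(int(v),383),min(int(u),511)].round(3))
    c=manip.camera_info(n); print(n,"cam pos",(-np.array(c["R"]).T@c["t"]).round(3), np.array(c["R"]).round(2).tolist())
cv2.imwrite("pics/a.png",np.vstack([cv2.resize(i,(400,300)) for i in ims])[:,:,::-1])
print(manip.sense())
E
```

```text
side slot_far 0.83 290 219 [ 0.66  -0.182  0.053]
side rail_mid 0.62 211 167 [0.535 0.19  0.073]
side plate_mid 0.89 205 159 [0.534 0.25  0.068]
side cooler 0.74 196 143 [0.534 0.323 0.099]
side rack 0.56 332 300 [ 0.58  -0.529  0.064]
side cup 0.78 333 295 [ 0.622 -0.493 -0.002]
side silicone_lid 0.98 274 179 [0.743 0.05  0.008]
side cam pos [-0.014 -1.05   1.379] [[0.85, -0.52, -0.01], [-0.39, -0.63, -0.67], [0.35, 0.58, -0.74]]
top slot_near 0.73 323 238 [ 0.502 -0.197  0.143]
top slot_mid 0.57 315 210 [ 0.575 -0.173  0.143]
top slot_far 0.59 308 185 [ 0.654 -0.157  0.109]
top rail_mid 0.65 182 218 [0.554 0.208 0.065]
top plate_mid 0.91 176 216 [0.556 0.225 0.07 ]
top cooler 0.45 323 242 [ 0.491 -0.217  0.012]
top rack 0.69 315 216 [ 0.575 -0.193  0.006]
top cup 0.62 414 206 [ 0.604 -0.474  0.08 ]
top silicone_lid 0.72 235 154 [0.761 0.059 0.023]
top cam pos [ 0.463 -0.023  1.147] [[0.02, -1.0, -0.01], [-0.99, -0.02, -0.13], [0.13, 0.01, -0.99]]
{'time': 1.0, 'joint_positions': array([-1.15477356e+00,  1.15972913e-01,  1.44160424e+00, -7.70234429e-06,
        1.58402816e+00, -3.77897812e-02]), 'joint_velocities': array([ 0.00088679,  0.00101224, -0.00057918,  0.00055099,  0.00037107,
       -0.00057505]), 'effort': array([-3.69993468e-04, -7.31730437e+01, -6.32663155e+01,  8.84668270e-05,
        2.60280876e-04,  2.84848710e-05]), 'ee_pos': array([ 0.2959106 , -0.60667389,  0.25631877]), 'eef_rot': array([ 9.74367046e-01,  2.24964128e-01, -4.97231680e-06, -5.49402593e-06]), 'ft_force': array([0.43319845, 0.39898715, 0.82321613]), 'torque': array([-0.01669299,  0.00751554,  0.01187021]), 'grip_width': 0.9990699059448677}
```

View pics/a.png

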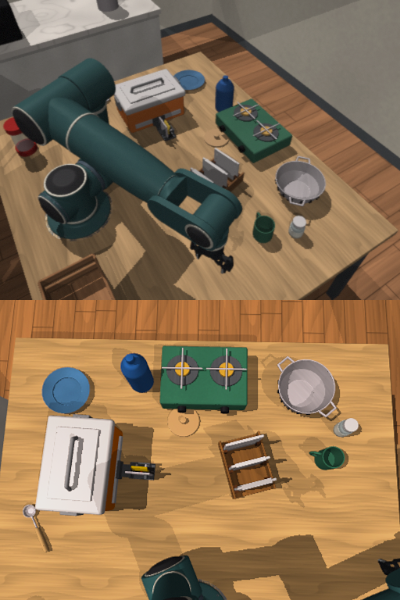

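```bash
python3 - <<'E'
from h import *
W=np.load("top.npy"); im=cv2.imread("top.png")
x,y,z=W[...,0],W[...,1],W[...,2]
m=(z>.133)&(z<.152)&(y<-.08)&(y>-.35)&(x>.42)&(x<.75)
n,l,s,c=cv2.connectedComponentsWithStats(m.astype(np.uint8))
for i in range(1,n):
    if s[i,4]>20:
        P=W[l==i]; r=cv2.minAreaRect((P[:,:2]*1000).astype(np.float32)); print("board",s[i,4],P.mean(0).round(4),r)
m=(z>.045)&(z<.07)&(y<-.05)&(y>-.35)&(x>.42)&(x<.75)
print("rack",cv2.minAreaRect((W[m][:,:2]*1000).astype(np.float32)))
m=(z>.16)&(z<.19)&(y>.2)&(x>.3)
print("coolertop",cv2.minAreaRect((W[m][:,:2]*1000).astype(np.float32)),z[m].mean())
m=(z>.025)&(z<.12)&(y>.1)&(y<.30)&(x>.48)&(x<.65)
print(m.sum()); hsv=cv2.cvtColor(im,cv2.COLOR_BGR2HSV)
ye=m&(hsv[...,0]>18)&(hsv[...,0]<35)&(hsv[...,1]>120)
P=W[ye];print("yellow",len(P),P.min(0),P.max(0),cv2.minAreaRect((P[:,:2]*1000).astype(np.float32)))
pl=m&(z>.09)&(z<.108);P=W[pl];print("plate",len(P),P.mean(0),P.min(0),P.max(0),cv2.minAreaRect((P[:,:2]*1000).astype(np.float32)))
v0,v1,u0,u1=195,245,140,220
cv2.imwrite("pics/b.png",np.hstack([cv2.resize(im[v0:v1,u0:u1],(480,300),interpolation=cv2.INTER_CUBIC)]))
E
```

```text
board 189 [ 0.6614 -0.1676  0.1418] ((661.9389038085938, -168.76162719726562), (10.455243110656738, 140.6613311767578), 15.708820343017578)
board 241 [ 0.5845 -0.1892  0.142 ] ((584.8233642578125, -189.59832763671875), (14.027090072631836, 138.7865447998047), 15.810905456542969)
board 301 [ 0.508  -0.2114  0.1421] ((508.2498779296875, -212.1373748779297), (17.8895206451416, 140.43836975097656), 15.753026962280273)
rack ((584.8170166015625, -190.07650756835938), (228.99365234375, 164.8256378173828), 15.751652717590332)
coolertop ((688.74951171875, 395.42584228515625), (279.32196044921875, 624.1527099609375), 77.58037567138672) 0.17362474965618463
779
yellow 149 [0.54794129 0.18721033 0.02585646] [0.56980074 0.26136122 0.08605632] ((559.18994140625, 224.2977294921875), (74.54486083984375, 19.829078674316406), 87.43061828613281)
plate 71 [0.53978624 0.22009862 0.10005371] [0.53629116 0.17546039 0.09023734] [0.5440694  0.26349425 0.10517036] ((539.8668823242188, 219.5124053955078), (88.20741271972656, 5.956957817077637), 87.42572021484375)
```

View pics/b.png

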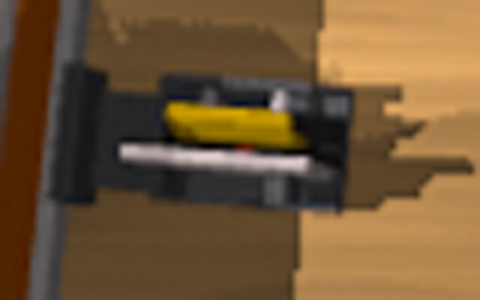

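Call:
step_arm(deltas="50 289 417 0 0 0 1.392;50 289 417 0 0 0 1.392;50 289 417 0 0 0 1.392;50 289 417 0 0 0 1.392;50 289 417 0 0 0 1.392;50 289 417 0 0 0 1.392;50 289 417 0 0 0 1.392;50 289 417 0 0 0 1.392;50 289 417 0 0 0 1.392;50 289 417 0 0 0 1.392;50 289 417 0 0 0 1.392;50 289 417 0 0 0 1.392;50 289 417 0 0 0 1.392;50 289 417 0 0 0 1.392;50 289 417 0 0 0 1.392;50 289 417 0 0 0 1.392;50 289 417 0 0 0 1.392;50 289 417 0 0 0 1.392;50 289 417 0 0 0 1.392;50 289 417 0 0 0 1.392", grip_force=20)

```text
time: 2.67
ee_pos: [0.5846, -0.1903, 0.2564]
eef_rot: [0.604, 0.797, 0.0, 0.0]
ft_force: [0.3, 0.2, 0.2]
grip_width: 0.586
```

Call:
step_arm(deltas="50 0 0 -40 0 0 0;50 0 0 -80 0 0 0;50 0 0 -110 0 0 0;50 0 0 -129 0 0 0;50 0 0 -129 0 0 0;50 0 0 -129 0 0 0;0 0 0 -129 0 0 0;0 0 0 -129 0 0 0;0 0 0 -129 0 0 0;0 0 0 -129 0 0 0;0 0 0 -129 0 0 0;0 0 0 -129 0 0 0;0 0 0 -129 0 0 0;0 0 0 -129 0 0 0;0 0 0 -129 0 0 0;0 0 0 -129 0 0 0", grip_force=20)

```text
time: 4.0
ee_pos: [0.5851, -0.1901, 0.1292]
eef_rot: [0.604, 0.797, -0.0, 0.001]
ft_force: [-3.8, -0.5, 7.6]
grip_width: 0.158
```

Call:
step_arm(deltas="0 0 0 0 0 0 0;0 0 0 0 0 0 0;0 0 0 5 0 0 0;0 0 0 12 0 0 0;0 0 0 20 0 0 0;0 0 0 30 0 0 0;0 0 0 40 0 0 0;0 0 0 55 0 0 0;0 0 0 70 0 0 0;0 0 0 90 0 0 0;0 0 0 110 0 0 0;0 0 0 130 0 0 0;0 0 0 145 0 0 0;0 0 0 150 0 0 0;0 0 0 150 0 0 0;0 0 0 150 0 0 0;0 0 0 150 0 0 0", grip_force=60)

```text
time: 5.42
ee_pos: [0.5846, -0.1896, 0.2759]
eef_rot: [0.604, 0.797, -0.0, -0.001]
ft_force: [-0.0, 0.3, -2.1]
grip_width: 0.162
```

Call:
step_arm(deltas="0 -2 20 0 0 0 0;0 -5 50 0 0 0 -0.02;0 -10 85 0 0 0 -0.05;0 -15 125 0 0 0 -0.1;0 -20 165 0 0 0 -0.15;0 -25 205 0 0 0 -0.2;0 -30 245 0 0 0 -0.25;0 -31 285 0 0 0 -0.3;0 -31 320 0 0 0 -0.32;0 -31 350 0 0 0 -0.32;0 -31 375 0 0 0 -0.32;0 -31 395 0 0 0 -0.32;0 -31 405 0 0 0 -0.32;0 -31 409 0 0 0 -0.32;0 -31 409 0 0 0 -0.32;0 -31 409 0 0 0 -0.32;0 -31 409 0 0 0 -0.32")

```text
time: 6.83
ee_pos: [0.554, 0.2183, 0.2772]
eef_rot: [0.723, 0.691, -0.0, 0.0]
ft_force: [-0.4, 0.4, -2.2]
grip_width: 0.156
```

```bash
python3 - <<'E'
from h import *
for n in("side","top"):
    im,W=cloud(n); np.save(n+"2.npy",W); cv2.imwrite(n+"2.png",im[:,:,::-1])
W0=np.load("top.npy")
x,y,z=W[...,0],W[...,1],W[...,2]
m=(z>.27)&(z<.298)&(y>.12)&(y<.33)&(x>.5)&(x<.6)
P=W[m];print("board top",len(P),P.mean(0),cv2.minAreaRect((P[:,:2]*1000).astype(np.float32)))
S=cv2.imread("side2.png"); u,v=px("side",(.55,.22,.15)); u,v=int(u),int(v); print(u,v)
A=cv2.resize(S[max(v-60,0):v+60,u-60:u+60],(390,390),interpolation=cv2.INTER_CUBIC)
u,v=map(int,px("top",(.55,.22,.2)))
B=cv2.resize(im[v-50:v+50,u-50:u+50,::-1],(390,390),interpolation=cv2.INTER_CUBIC)
cv2.imwrite("pics/c.png",np.hstack([A,B]))
print(manip.sense()["ee_pos"],manip.sense()["eef_rot"],manip.sense()["ft_force"])
# plate face profile from earlier top picture and now side
for nm,WW in(("top0",W0),("side2",np.load("side2.npy")),("side0",np.load("side.npy"))):
    a=np.deg2rad(-2.57);R=np.array([[np.cos(a),np.sin(a)],[-np.sin(a),np.cos(a)]])
    q=(WW[...,:2]-[.5399,.2195])@R.T
    m=(abs(q[...,1])<45)&(abs(q[...,1])<.04)&(abs(q[...,0])<.03)&(WW[...,2]>.093)&(WW[...,2]<.107)
    print(nm,m.sum(),np.percentile(q[...,0][m],[2,10,50,90,98]).round(4) if m.sum() else 0)
E
```

```text
board top 108 [0.55186839 0.17014016 0.28848455] ((552.4795532226562, 170.16075134277344), (43.702362060546875, 14.07933521270752), 86.71428680419922)
209 145
[0.55403801 0.21840063 0.2773483 ] [7.23211457e-01 6.90626661e-01 4.82825917e-06 6.36837057e-05] [-0.02038683 -0.84357246 -1.69325939]
top0 61 [-0.003  -0.0027 -0.0001  0.0024  0.0029]
side2 30 [-0.0051 -0.0048 -0.0012  0.0024  0.0038]
side0 30 [-0.0053 -0.0045 -0.0014  0.0017  0.0033]
```

View pics/c.png

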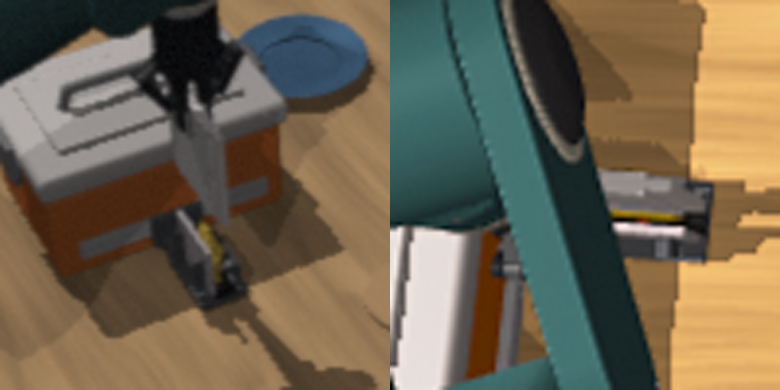

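Call:
step_arm(deltas="0 0 0 -15 0 0 0;0 0 0 -35 0 0 0;0 0 0 -50 0 0 0;0 0 0 -60 0 0 0;0 0 0 -67 0 0 0;0 0 0 -72 0 0 0;0 0 0 -72 0 0 0;0 0 0 -72 0 0 0;0 -1 0 -72 0 0 0;0 -2 0 -72 0 0 0;0 -2 0 -72 0 0 0;0 -2 0 -72 0 0 0")

```text
time: 7.93
ee_pos: [0.5519, 0.2193, 0.2058]
eef_rot: [0.723, 0.691, 0.0, 0.0]
ft_force: [0.8, -0.3, -2.1]
grip_width: 0.151
```

Call:
step_arm(deltas="0 -0.5 0 0 0 0 0;0 -1 0 0 0 0 0;0 -1 0 0 0 0 0;0 -1 0 0 0 0 0")

```text
time: 8.27
ee_pos: [0.5509, 0.2193, 0.2053]
eef_rot: [0.723, 0.691, 0.0, -0.0]
ft_force: [0.7, 0.4, -1.9]
grip_width: 0.16
```

Call:
step_arm(deltas="0 -0.5 0 0 0 0 0;0 -1 0 0 0 0 0;0 -1 0 0 0 0 0;0 -1 0 0 0 0 0")

```text
time: 8.6
ee_pos: [0.5499, 0.2193, 0.2053]
eef_rot: [0.723, 0.691, -0.0, 0.0]
ft_force: [-0.4, -0.3, -1.7]
grip_width: 0.159
```

Call:
step_arm(deltas="0 -0.5 0 0 0 0 0;0 -1 0 0 0 0 0;0 -1 0 0 0 0 0;0 -1 0 0 0 0 0")

```text
time: 8.93
ee_pos: [0.5492, 0.2193, 0.2054]
eef_rot: [0.723, 0.691, 0.0, 0.0]
ft_force: [4.9, -0.0, -3.4]
grip_width: 0.156
```

Call:
step_arm(deltas="0 -0.5 0 0 0 0 0;0 -0.5 0 0 0 0 0;0 -0.5 0 0 0 0 0;0 -0.5 0 0 0 0 0")

```text
time: 9.27
ee_pos: [0.5488, 0.2193, 0.2054]
eef_rot: [0.723, 0.691, 0.0, 0.0]
ft_force: [6.3, 0.9, -4.1]
grip_width: 0.156
```

Call:
step_arm(deltas="0 0.5 0 0 0 0 0;0 0.5 0 -3 0 0 0;0 0.5 0 -6 0 0 0;0 0.5 0 -9 0 0 0;0 0.5 0 -12 0 0 0;0 0.5 0 -15 0 0 0;0 0.5 0 -18 0 0 0;0 0.5 0 -18 0 0 0;0 0.5 0 -18 0 0 0")

```text
time: 10.02
ee_pos: [0.549, 0.2193, 0.1868]
eef_rot: [0.723, 0.691, 0.0, 0.0]
ft_force: [6.8, 0.9, -3.2]
grip_width: 0.153
```

Call:
step_arm(deltas="0 0 0 -3 0 0 0;0 0 0 -6 0 0 0;0 0 0 -9 0 0 0;0 0 0 -12 0 0 0;0 0 0 -12 0 0 0")

```text
time: 10.43
ee_pos: [0.5491, 0.2194, 0.1754]
eef_rot: [0.723, 0.691, 0.0, 0.0]
ft_force: [6.0, 0.7, 1.2]
grip_width: 0.156
```

Call:
step_arm(deltas="0 0 0 -3 0 0 0;0 0 0 -6 0 0 0;0 0 0 -9 0 0 0;0 0 0 -9 0 0 0;0 0 0 -9 0 0 0")

```text
time: 10.85
ee_pos: [0.5491, 0.2193, 0.1661]
eef_rot: [0.723, 0.691, 0.0, 0.0]
ft_force: [5.8, 0.2, -0.9]
grip_width: 0.158
```

Call:
step_arm(deltas="0 0 0 -3 0 0 0;0 0 0 -6 0 0 0;0 0 0 -9 0 0 0;0 0 0 -9 0 0 0;0 0 0 -9 0 0 0")

```text
time: 11.27
ee_pos: [0.549, 0.2193, 0.1571]
eef_rot: [0.723, 0.691, 0.0, 0.0]
ft_force: [6.0, 1.4, -0.9]
grip_width: 0.156
```

```bash
python3 - <<'E'
from h import *
ims=[]
for n,dx in(("side",.02),("top",0)):
    im,W=cloud(n); np.save(n+"3.npy",W)
    u,v=map(int,px(n,(.55,.21,.09)))
    ims.append(cv2.resize(im[v-40:v+40,u-40:u+40,::-1],(390,390),interpolation=cv2.INTER_CUBIC))
cv2.imwrite("pics/d.png",np.hstack(ims))
E
```

```text
(no output)
```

View pics/d.png

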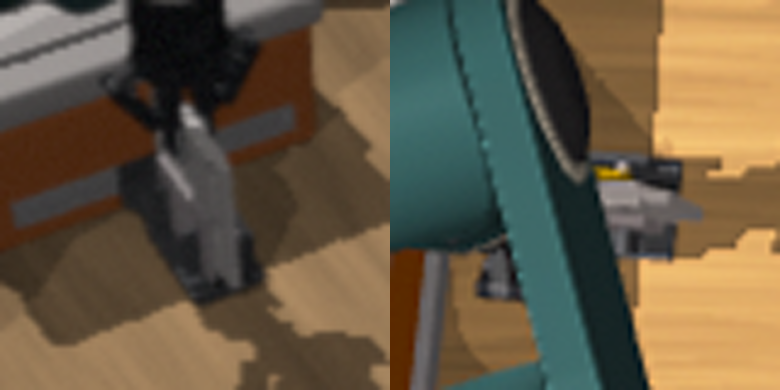

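Call:
step_arm(deltas="0 0 0 -2 0 0 0;0 0 0 -4 0 0 0;0 0 0 -6 0 0 0;0 0 0 -6 0 0 0;0 0 0 -6 0 0 0")

```text
time: 11.78
ee_pos: [0.5491, 0.2193, 0.1513]
eef_rot: [0.723, 0.691, 0.0, 0.0]
ft_force: [5.7, 0.4, 1.5]
grip_width: 0.158
```

Call:
step_arm(deltas="0 0 0 -1 0 0 0;0 0 0 -2 0 0 0;0 0 0 -3 0 0 0;0 0 0 -3 0 0 0;0 0 0 -3 0 0 0")

```text
time: 12.2
ee_pos: [0.5491, 0.2194, 0.1485]
eef_rot: [0.723, 0.691, 0.0, 0.0]
ft_force: [4.6, 0.2, 4.0]
grip_width: 0.152
```

Call:
step_arm(deltas="0 0 0 -1 0 0 0;0 0 0 -2 0 0 0;0 0 0 -2 0 0 0;0 0 0 -2 0 0 0")

```text
time: 12.53
ee_pos: [0.5491, 0.2194, 0.1467]
eef_rot: [0.723, 0.691, 0.0, 0.0]
ft_force: [5.4, -0.4, 5.5]
grip_width: 0.155
```

Call:
step_arm(deltas="0 0 0 -1 0 0 0;0 0 0 -1 0 0 0;0 0 0 -1 0 0 0")

```text
time: 12.78
ee_pos: [0.5491, 0.2194, 0.146]
eef_rot: [0.723, 0.691, 0.001, 0.0]
ft_force: [3.2, -0.2, 8.4]
grip_width: 0.155
```

Call:
step_arm(deltas="0 0 0 -1 0 0 0;0 0 0 -1 0 0 0;0 0 0 -1 0 0 0")

```text
time: 13.03
ee_pos: [0.5492, 0.2195, 0.1453]
eef_rot: [0.723, 0.691, 0.001, 0.0]
ft_force: [2.1, 0.1, 10.7]
grip_width: 0.152
```

Call:
step_arm(deltas="0 0 0 -1 0 0 0;0 0.2 0 -1 0 0 0;0 0.2 0 -1 0 0 0;0 0.2 0 -1 0 0 0")

```text
time: 13.37
ee_pos: [0.5494, 0.2195, 0.1447]
eef_rot: [0.723, 0.691, 0.001, 0.0]
ft_force: [-0.1, -1.3, 14.3]
grip_width: 0.159
```

Call:
step_arm(deltas="30 0 0 1 0 0 0;30 0 0 1 0 0 0;30 0 0 1 0 0 0;30 0 0 1 0 0 0;30 0 0 1 0 0 0;30 0 0 1 0 0 0;30 0 0 1 0 0 0")

```text
time: 13.95
ee_pos: [0.549, 0.2193, 0.1442]
eef_rot: [0.723, 0.691, -0.0, -0.0]
ft_force: [0.1, 1.0, -1.0]
grip_width: 0.352
```

Call:
step_arm(deltas="30 0 0 15 0 0 0;30 0 0 35 0 0 0;30 0 0 60 0 0 0;30 0 0 90 0 0 0;30 0 0 120 0 0 0;30 0 -30 140 0 0 0;30 0 -70 140 0 0 0;30 0 -110 140 0 0 0;30 0 -150 140 0 0 0;30 0 -190 140 0 0 0;30 0 -220 140 0 0 0;30 0 -250 140 0 0 0;30 0 -250 140 0 0 0;30 0 -250 140 0 0 0")

```text
time: 15.12
ee_pos: [0.549, -0.0319, 0.2842]
eef_rot: [0.724, 0.69, -0.0, -0.0]
ft_force: [0.3, 0.1, -0.1]
grip_width: 0.349
```

```bash
python3 - <<'E'
from h import *
ims=[]
for n in("side","top"):
    im,W=cloud(n); np.save(n+"4.npy",W)
    u,v=map(int,px(n,(.55,.21,.09)))
    ims.append(cv2.resize(im[v-40:v+40,u-40:u+40,::-1],(390,390),interpolation=cv2.INTER_CUBIC))
    x,y,z=W[...,0],W[...,1],W[...,2]
    m=(z>.14)&(z<.18)&(y>.12)&(y<.285)&(x>.5)&(x<.6)
    P=W[m];print(n,len(P),P.mean(0),np.percentile(P[:,2],[5,50,95]),cv2.minAreaRect((P[:,:2]*1000).astype(np.float32)))
    m=(z>.09)&(z<.106)&(y>.17)&(y<.27)&(x>.52)&(x<.55);P=W[m]
    if len(P):print(" plate",len(P),P.mean(0),cv2.minAreaRect((P[:,:2]*1000).astype(np.float32)))
cv2.imwrite("pics/e.png",np.hstack(ims))
E
```

```text
side 129 [0.54667415 0.21046519 0.15571639] [0.14305927 0.1572728  0.16390668] ((548.4358520507812, 212.69192504882812), (143.4232177734375, 16.944801330566406), 86.82347106933594)
 plate 50 [0.53895452 0.21588172 0.09916993] ((539.4793090820312, 219.04339599609375), (95.56562042236328, 9.992377281188965), 85.94202423095703)
top 260 [0.54928523 0.21678093 0.15798041] [0.14998086 0.15871472 0.16201002] ((549.751953125, 216.89535522460938), (135.06878662109375, 14.357516288757324), 87.24920654296875)
 plate 73 [0.53992299 0.22009697 0.09997448] ((540.0394287109375, 219.36788940429688), (87.98432159423828, 6.191777229309082), 87.3740234375)
```

View pics/e.png

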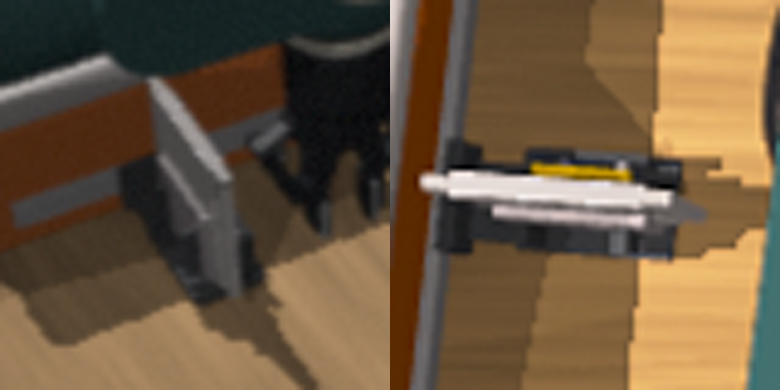

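```bash
python3 - <<'E'
from h import *
W=np.load("top4.npy");P=W.reshape(-1,3);P=P[(P[:,2]>.156)&(P[:,2]<.17)&(P[:,1]>.14)&(P[:,1]<.287)&(P[:,0]>.535)&(P[:,0]<.565)]
for a in np.arange(.14,.29,.025):
    q=P[(P[:,1]>=a)&(P[:,1]<a+.025)]
    if len(q): print(round(a,3),len(q),q[:,0].mean().round(4),np.median(q[:,2]).round(4))
b=P[:,:2].mean(0); print(b, ((b-[.5399,.2195])@[np.cos(-.0449),np.sin(-.0449)]).round(4),"expect .010")
# rack boards reference height bias: 0.142 true
W=np.load("top4.npy");x,y,z=W[...,0],W[...,1],W[...,2]
m=(z>.133)&(z<.152)&(y<-.08)&(y>-.35)&(x>.42)&(x<.75);n,l,s,c=cv2.connectedComponentsWithStats(m.astype(np.uint8))
for i in range(1,n):
    if s[i,4]>20: print(W[l==i].mean(0),np.median(W[l==i][:,2]))
print(manip.spot_point("top","cup")[:1],manip.spot_point("top","silicone_lid")[:1])
S=np.load("side4.npy").reshape(-1,3)  # outer (-y) end face and -x face: tilt
q=S[(S[:,1]>.15)&(S[:,1]<.26)&(S[:,0]>.53)&(S[:,0]<.56)&(S[:,2]>.108)&(S[:,2]<.155)]
A=np.c_[q[:,1:],np.ones(len(q))];r=np.linalg.lstsq(A,q[:,0],rcond=None)[0];print("face x = a*y+b*z",r.round(3),len(q))
E
```

```text
0.14 16 0.5466 0.1587
0.165 48 0.548 0.1593
0.19 46 0.549 0.1585
0.215 44 0.5504 0.1589
0.24 45 0.5514 0.1591
0.265 28 0.5526 0.1594
[0.54978561 0.21729095] 0.01 expect .010
[ 0.66990549 -0.19849998  0.14142071] 0.14187409886544264
[ 0.50806197 -0.21151263  0.14204101] 0.1420894567722371
[{'location': [0.8115, 0.5326], 'score': 0.65}] [{'location': [0.4609, 0.4021], 'score': 0.9}]
face x = a*y+b*z [0.019 0.093 0.527] 119
```

```bash
python3 -c "
from rig import manip
print(manip.finish_job())"
```

```text
the job is handed in; nothing more can be done
None
```

I pressed the 14 mm board fully home into the bracket and handed the job in at about 15 s of the 72 s allowed.

- **Finding the board:** The middle board pinched at about 13.5 mm. The top camera measured the three boards at 10.5 mm (far slot), 14.0 mm (middle) and 17.9 mm (near). I pinched only the middle one, because both readings agreed.
- **Seating it:** I lowered the board until it overlapped the top of the back plate and moved it against the plate until I felt about 6 N. I then slid it down the plate and pressed until the floor pushed back with about 14 N, and released it.
- **Last checks:**
  - The board's top is level at about 159 mm, where 160 mm is fully home and 165 mm would mean the plunger is still up.
  - Its centre line is 10.0 mm from the plate's centre, exactly as a 14 mm board against the plate should be.
  - The plate had not moved, within measurement error.
- **Weaker checks:**
  - A rough fit of the side camera's points suggested about 5° of tilt. That fit was noisy and disagrees with the top view, so I did not act on it.
  - The arm partly hid the far board in the last picture. The near board was unchanged.
  - The detector placed the cup and lid about where they were at the start, and I never moved near them.
  - I did not measure the clip and plunger directly.

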